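# Load the light bench and hold its shutter half open

### The arm

A 6-joint arm with a two-finger parallel gripper is mounted at the origin on the work surface. World frame = base frame: x ahead of the robot, y to its left, z up, the work surface at z = 0. Lengths are in mm, angles in rad, forces in N, time in s.
With the tool pointing down it reaches from about 350 to 975 mm from the base axis. Payload 7.1 kg.
Tool frame: the origin (TCP) lies at the very end of the fingers, on their centre line; the grasp point (between the pads) lies 19 mm behind it (ctrl.tcp_to_grasp is the distance from the TCP to the grasp point, in mm); z points along the fingers, x is the direction in which the jaws open and shut, and the axes are right-handed (so a half turn about z gives the same grasp; the last joint's range is limited). The gripper opens to 88 mm and grips with 3 to 60 N. Pads are 20 mm wide; open, the fingers measure 115 mm over their backs; the gripper's body (75 mm by 178 mm) begins 61 mm behind the grasp point.
Start: joints at [1.106, 0.423, 1.63, -0, 1.089, -0.019], TCP at [269.455, 563.914, 222.675] pointing down, gripper open.
Joint ranges: [-3, 3], [-0.9, 2.11], [0.09, 2.58], [-1.31, 4.45], [0.11, 2.69], [-2.54, 2.54]. Speed limits (rad/s): [2.39, 2.39, 3.01, 3.14, 3.14, 3.14].

### API

Orientations are given as a rotation vector (axis times angle).
In Python, from workcell import get_obs, viewer, ctrl, masks_of gives the robot as it stands. The module is installed in compiled form; this text tells all that it offers.
- The arm moves only by the shell command python3 -m inch 'ROWS'. ROWS is JSON, a list of rows, each an object of numbers: "tx", "ty", "tz": the shift along the tool's x, y, z in cm; "ax", "ay", "az": the turn, a rotation vector about the tool's x, y, z in degrees; "jaw": the opening, from 0 (shut) to 1 (fully open). In form: [{"tx": .., "ty": .., "tz": .., "ax": .., "ay": .., "az": .., "jaw": ..}, ...]. A call has 1 to 12 rows; each row shifts and turns the commanded pose from where the row before left it, along the tool's axes as they then stand; what a row does not reach is not made up. A row lasts 1/8 s, in which the tool goes at most 62.5 mm and 10.7 degrees, less where a joint would pass 70% of its speed; a pose out of reach is approached as far as the arm can. A call is refused whole if a number of a shift passes 6.25 or a number of a turn 10.7, either way. A call with a gripper value outside its range is refused whole. The fingers move at their own pace and stop on an object; the grip force is fixed at half the most. Time passes only in rows, so rows that do not move let the fingers close. It gives the time, the measured TCP pose, the force and the opening at its end, in the units of the state.
- get_obs(): the state, without advancing time (a new reading comes with each control period).
- viewer.get_image(name): name is "side" or "top"; returns (picture, depth): 480x640x3 uint8, red, green, blue; 480x640 float32, mm along the optical axis (not along the pixel's ray), 0 where there is no reading.
- viewer.get_calibration(name): a dict with "fx", "fy", "cx", "cy" (pixels), "rvec" (rotation vector, rad) and "tvec" (3), from world to camera coordinates, as OpenCV has them. Camera axes: x right, y down, z forward; pixel columns grow to the right and rows downward; lengths in mm; the calibration is good to about 2 mm. A picture is of the moment at which its call begins. get_calibration takes no time and is no camera call.
- ctrl.close_job(): hands the job in, once; it reports no verdict.
Trained networks look in the newest picture that a camera, given by its name, has taken for a name from the list of things; names that differ only in an ending like _2 or _b are one class to them, and where a whole thing is asked for, a point or a joint stands for the part that bears it (a point fixed in the world has none). Each returns a list of dicts, best first, with "score" (0 to 1); they miss things now and then, are a little off and sometimes report something else, mostly with a low value. They report only what shows in the picture. A call takes as long as a camera call. They do not tell look-alikes from the thing itself.
- masks_of(camera, thing): "pixels" (480x640 bool, what is visible of it) and "location" ([column, row] in pixels, amid what is visible of it).
The state is a dict: "t": time; "qpos": joint angles; "qvel": joint speeds; "joint_torque": joint torques, N m; "ee_pos": TCP position; "orientation": TCP orientation; "ft_force": force on the tool from outside, world axes, zero at the start; "moment": the same for the moment, N m; "width": finger opening in mm.
Only numpy, scipy, OpenCV 4.12 (cv2) and the standard library are available. Lean on these libraries where they do the work, as an engineer would, in place of code of your own. Each camera call takes 0.05 s, during which the arm holds its last target. There are 200 camera calls.

### The job

Stand the two glass samples upright, fully down, in the light bench's nests of their shape (round orange-capped one in the round nest, square green-capped one in the square nest) and let go of them while the shutter is still closed. Then slide the sprung shutter by its red handle to half open, so that its pointer stands at the green mark, without ever opening it past three quarters, and finish while still holding it there against its spring with the gripper. Leave the multimeter, the coil and the iron core where they stand.

Things in the scene. Friction and masses are not known exactly. Their poses are not given: they have to be found in the camera images.
- bench: Fixed light bench: aluminium base 170 (x) x 360 (y) x 8 mm. Along its y, in mm: grey lamp house at 102 to 172 (top 70 above the table), shutter at 94, white nest block at -105 to 65 (top at 33), blue detector at -175 to -135 (top at 68). Origin: centre of its underside, on the table, z up. At yaw 0 its x points away from the robot; it is turned up to 0.25 rad.
- round_nest (a point): Centre of the floor of the round nest (44 mm diameter, 20 mm deep, edge chamfered 2 mm), at (0, 25, 13) mm in the bench's frame; same axes as the bench. The floor is 13 mm above the table.
- square_nest (a point): Centre of the floor of the square nest (38 x 38 mm, sides along the bench's x and y, 20 mm deep, edge chamfered 2 mm), at (0, -65, 13) mm in the bench's frame; same axes as the bench. The floor is 13 mm above the table.
- shutter_handle (a point): Middle of the red upright handle tab of the shutter, 88 mm above the table, at (-35 + travel, 94, 88) mm in the bench's frame. The tab is 14 mm along the bench's x (slide direction), 30 mm along its y, from 69 to 103 mm above the table; what lies beside it is at most 70 mm high. A black pointer leads from it over the white scale.
- half_mark (a point): Centre of the green half-open mark (10 mm wide) on the white scale on top of the lamp house, at (0, 118, 71) mm in the bench's frame: the pointer stands over its centre at half travel. The red zone of the scale begins at three quarters.
- shutter (a joint): Travel of the shutter in m along the bench's +x axis (away from the robot): 0 closed (against its stop), 0.035 half open, 0.0525 three quarters, 0.070 full. A spring pulls it shut: 2.25 N when closed, rising 150 N/m to 7.5 N at half open and 12.75 N at full; let go, it shuts.
- round_sample: Loose round glass sample, 40 mm diameter, 65 mm tall, amber glass below with an orange cap on the top 25 mm, standing upright; about 0.16 kg. Origin: centre of its underside, z up.
- square_sample: Loose square glass sample, 34 x 34 mm, 65 mm tall, green glass below with a green cap on the top 25 mm, standing upright; about 0.16 kg. Origin: centre of its underside, z up, x and y along its sides.
- multimeter: Bystander: loose grey moving-needle multimeter, 100 x 140 x 55 mm plus a 10 mm knob, beyond the bench. Origin: centre of its underside.
- coil: Bystander: loose coil, copper winding between grey cheeks, 75 x 72 x 75 mm, beyond the bench. Origin: centre of its underside.
- iron_core: Bystander: loose U-shaped iron core, legs up, 100 x 30 x 90 mm, to the left of the bench. Origin: centre of its underside.
Things that resemble listed ones, but are neither listed nor needed, are in the scene too. There is more than one size of the round_sample; the one meant has the size given above. Several things look just like the square_sample: the one meant starts nearest to the robot's base.

How it is judged (in metres and radians):
On the way:
1. both samples stand fully down in the nests of their shape, let go, with the shutter still closed (horizontal distance between round_sample and round_nest below 0.005 m and z of round_sample in the frame of round_nest between -0.004 and 0.004 m and angle between each of round_sample, square_sample's own z axis and vertical below 0.1 rad and horizontal distance between square_sample and square_nest below 0.005 m and z of square_sample in the frame of square_nest between -0.004 and 0.004 m and contact force between the fingers and round_sample below 0.1 N and contact force between the fingers and square_sample below 0.1 N and value of joint shutter below 0.006 m), for 0.2 s.
At the end, for the whole second after the job is handed in: Both samples stand upright (within 0.1 rad) in their nests, within 5 mm of the centre and 4 mm of the floor, untouched and at rest; the shutter is still at half travel, 35 mm within 6 mm, and the fingers hold it there with more than 4 N (horizontal distance between round_sample and round_nest below 0.005 m and z of round_sample in the frame of round_nest between -0.004 and 0.004 m and angle between each of round_sample, square_sample's own z axis and vertical below 0.1 rad and horizontal distance between square_sample and square_nest below 0.005 m and z of square_sample in the frame of square_nest between -0.004 and 0.004 m and contact force between the fingers and round_sample below 0.1 N and contact force between the fingers and square_sample below 0.1 N and linear speed of each of round_sample, square_sample below 0.02 m/s and value of joint shutter between 0.029 and 0.041 m and velocity of joint shutter between -0.01 and 0.01 m/s and contact force between the fingers and shutter above 4 N); the arm keeps its last pose, push and grip.
It fails at once if shutter opened while a sample is not in its nest (value of joint shutter above 0.012 m and not (horizontal distance between round_sample and round_nest below 0.005 m and z of round_sample in the frame of round_nest between -0.004 and 0.004 m and angle between each of round_sample, square_sample's own z axis and vertical below 0.1 rad and horizontal distance between square_sample and square_nest below 0.005 m and z of square_sample in the frame of square_nest between -0.004 and 0.004 m)).
It fails at once if shutter opened past three quarters (value of joint shutter above 0.055 m).
It fails at once if multimeter disturbed (distance of multimeter from where it was at the start of the episode above 0.02 m or angle between multimeter's own z axis and vertical above 0.3 rad).
It fails at once if coil disturbed (distance of coil from where it was at the start of the episode above 0.02 m or angle between coil's own z axis and vertical above 0.3 rad).
It fails at once if iron core disturbed (distance of iron_core from where it was at the start of the episode above 0.02 m or angle between iron_core's own z axis and vertical above 0.3 rad).
It also fails if it takes over 72 s, if anything falls off the work surface, if the arm or the gripper's body presses on something with over 40 N, if the wrist force passes 120 N, or if a joint passes its speed limit or range.

## Working session

There is one attempt and no reset: what is moved stays moved. The work goes in short steps, Python scripts to look and compute and a shell command to move; the robot and the scene stay as the last step left them, time stands still between calls to the robot, and variables do not carry over. Pictures are saved under pics/ and viewed, about 8 in all and at most 12, crops included, and the job is handed in when it is done.

```bash
mkdir -p pics
cat > h.py <<'E'
import numpy as np, cv2
from workcell import get_obs, viewer, ctrl, masks_of
def cal(n):
    c=viewer.get_calibration(n);R=cv2.Rodrigues(np.array(c['rvec'],float))[0];return c,R,np.array(c['tvec'],float).ravel()
def cloud(n,d):
    c,R,t=cal(n);v,u=np.mgrid[0:480,0:640]
    P=np.stack([(u-c['cx'])/c['fx']*d,(v-c['cy'])/c['fy']*d,d],-1)
    W=(P-t)@R;W[d<=0]=np.nan;return W
def proj(n,X):
    c,R,t=cal(n);p=np.atleast_2d(X)@R.T+t
    return np.stack([p[:,0]/p[:,2]*c['fx']+c['cx'],p[:,1]/p[:,2]*c['fy']+c['cy']],-1)
def save(f,im): cv2.imwrite('pics/'+f,cv2.cvtColor(im,cv2.COLOR_RGB2BGR))
E
python3 - <<'E'
from h import *
for n in ['top','side']:
    im,d=viewer.get_image(n);save(n+'0.png',im);np.save(n+'0.npy',d)
    W=cloud(n,d)
    for th in ['round_sample','square_sample','bench','shutter_handle','iron_core','coil','multimeter']:
        for m in masks_of(n,th):
            p=m['pixels'];z=W[p];z=z[~np.isnan(z[:,0])]
            hi=z[z[:,2]>np.percentile(z[:,2],95)-6] if len(z) else z
            print(n,th,round(m['score'],2),np.round(m['location']),p.sum(),np.round(np.percentile(z[:,2],[5,98])) if len(z) else '',np.round(np.median(hi,0)) if len(z) else '',np.round(np.ptp(np.percentile(hi,[2,98],axis=0),axis=0)) if len(z) else '')
print(get_obs())
c,R,t=cal('top');print(-R.T@t);c,R,t=cal('side');print(-R.T@t)
E
```

```text
top round_sample 0.76 [465. 290.] 343 [ 1. 70.] [ 447. -330.   65.] [36. 36.  9.]
top round_sample 0.68 [492. 289.] 172 [ 3. 49.] [ 445. -402.   46.] [24. 25.  7.]
top round_sample 0.22 [152. 344.] 931 [ 7. 95.] [331. 415.  91.] [95. 52.  8.]
top square_sample 0.87 [456. 221.] 298 [14. 69.] [ 609. -317.   65.] [39. 39.  7.]
top square_sample 0.85 [473. 183.] 305 [13. 70.] [ 710. -354.   65.] [31. 33.  8.]
top bench 0.78 [278. 262.] 10586 [ 4. 75.] [519. 227.  71.] [180. 340.  34.]
top shutter_handle 0.72 [245. 282.] 142 [ 19. 108.] [480. 192. 104.] [16. 27.  8.]
top shutter_handle 0.72 [282. 262.] 10351 [ 5. 75.] [519. 227.  71.] [180. 340.  34.]
top iron_core 0.69 [241. 284.] 93 [ 38. 108.] [480. 192. 104.] [15. 27.  7.]
top iron_core 0.64 [152. 340.] 867 [13. 95.] [329. 414.  91.] [94. 51.  8.]
top coil 0.74 [244. 282.] 100 [ 42. 108.] [480. 190. 104.] [13. 27.  7.]
top coil 0.68 [280. 155.] 1086 [11. 78.] [784. 100.  73.] [66. 72.  8.]
top coil 0.49 [278. 264.] 10388 [ 5. 75.] [519. 227.  71.] [179. 340.  34.]
top multimeter 0.96 [407. 172.] 2551 [37. 66.] [ 752. -201.   59.] [103
[... 1099 characters left out ...]
  4.23035602e-01,  1.62988971e+00,  2.47131602e-05,
        1.08859893e+00, -1.90211357e-02]), 'qvel': array([ 0.00195755, -0.00135907,  0.00011831, -0.00202606,  0.00100853,
        0.00083306]), 'joint_torque': array([-7.94178668e-04, -5.44524336e+01, -2.74039274e+01,  6.44972082e-02,
        1.67230633e-02, -9.55791307e-06]), 'ee_pos': array([269.46949896, 563.92064268, 222.71935345]), 'orientation': array([-2.65751886e+00, -1.67536798e+00, -7.41940622e-05]), 'ft_force': array([ 0.05390826,  0.46208935, -0.23616342]), 'moment': array([-0.02759792,  0.01446452, -0.01146867]), 'width': 87.71186118023579}
[ 476.05406734  -11.07338774 1426.57453303]
[ 339.39586198 -636.02708344  821.63445281]
```

View pics/top0.png

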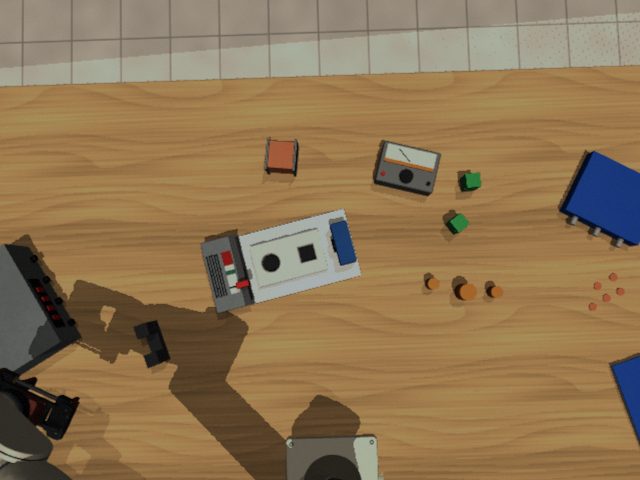

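View pics/side0.png

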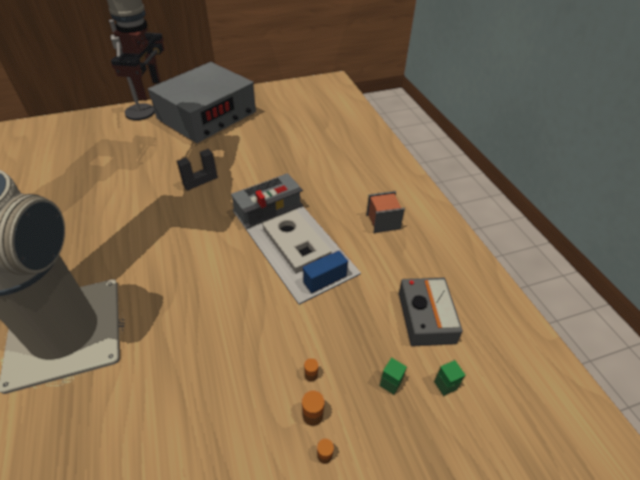

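Both pictures show the bench with round hole at (271,262) and square hole at (307,253), red handle at (243,283), and lamp house on the left (y+).

Candidates in the top picture:
- **Round:** (432,283), (465,290) and (495,291). The outer two are small, about 46 mm tall, so I choose (465,290), which is 65 mm tall and about 40 mm across.
- **Square:** (457,223), 687 mm from the base, and (472,182), 793 mm from the base. I choose the nearer, (457,223).

Next I'll measure precisely and check the choice in a crop.

```bash
cat >> h.py <<'E'
def onplane(n,uv,z):
    c,R,t=cal(n);uv=np.atleast_2d(uv).astype(float)
    r=np.stack([(uv[:,0]-c['cx'])/c['fx'],(uv[:,1]-c['cy'])/c['fy'],np.ones(len(uv))],-1)@R
    o=-R.T@t;return (o+r*((z-o[2])/r[:,2])[:,None])[:,:2]
def rect(P):
    (c,s,a)=cv2.minAreaRect(P.astype(np.float32));return np.round(c,1),np.round(s,1),round(a,1)
E
python3 - <<'E'
from h import *
for n in ['top','side']:
    im=cv2.cvtColor(cv2.imread(f'pics/{n}0.png'),cv2.COLOR_BGR2RGB);d=np.load(n+'0.npy');W=cloud(n,d)
    def near(x,y,r,lo,hi): return (np.hypot(W[...,0]-x,W[...,1]-y)<r)&(W[...,2]>lo)&(W[...,2]<hi)
    def big(m):
        k,l,s,_=cv2.connectedComponentsWithStats(m.astype(np.uint8));i=1+np.argmax(s[1:,4]);v,u=np.where(l==i);return np.stack([u,v],-1)
    uv=big(near(447,-330,32,58,72));P=onplane(n,uv,65);print(n,'round',P.mean(0).round(1),rect(P),len(uv))
    uv=big(near(609,-318,34,58,72));P=onplane(n,uv,65);print(n,'square',P.mean(0).round(1),rect(P),len(uv))
    uv=big(near(480,191,40,85,112));P=onplane(n,uv,103);print(n,'handle',P.mean(0).round(1),rect(P))
    g=im.max(-1)
    for q in ([(271,262),(307,253)] if n=='top' else [(287,226),(305,248)]):
        m=np.zeros((480,640),bool);m[q[1]-14:q[1]+15,q[0]-14:q[0]+15]=1
        # hole: dark pixels connected to centre
        k,l=cv2.connectedComponents(((g<110)&m).astype(np.uint8));v,u=np.where(l==l[q[1],q[0]]);P=onplane(n,np.stack([u,v],-1),33)
        print(n,'hole',P.mean(0).round(1),rect(P),len(u),l[q[1],q[0]])
    m=masks_of(n,'bench')[0]['pixels'];z=W[m&(W[...,2]<14)];z=W[m&(abs(W[...,2]-33)<5)];print(n,'block',rect(z[:,:2]), np.median(z[:,2]))
    z=W[m&(abs(W[...,2]-8)<5)];print('base',rect(z[:,:2]))
a=cv2.imread('pics/top0.png');A=a[150:310,390:520];B=a[210:320,195:365]
A=cv2.resize(A,None,fx=3.4,fy=3.4,interpolation=2);B=cv2.resize(B,(330,A.shape[0]*0+214),interpolation=2)
C=np.zeros((A.shape[0],A.shape[1]+330,3),np.uint8);C[:,:A.shape[1]]=A;C[:214,A.shape[1]:]=B;cv2.imwrite('pics/crop.png',C)
E
```

```text
top round [ 447.1 -329.7] (array([ 447.1, -328.7]), array([39.6, 37.2]), 88.3) 233
top square [ 610.3 -317.8] (array([ 610. , -317.8]), array([34. , 35.6]), 36.8) 215
top handle [480.7 190.2] (array([480.8, 190.2]), array([14.4, 32. ]), 14.3)
top hole [530.8 132.9] (array([530.6, 132.9]), array([41.1, 40.9]), 88.3) 265 1
top hole [551.1  45.1] (array([551.3,  45.2]), array([38.6, 38.6]), 12.4) 261 1
top block (array([541.6,  74.5]), array([118.8, 260.8]), 18.2) 33.02995816399064
base (array([538.9, 111.1]), array([179.7, 368.4]), 13.0)
side round [ 445.5 -330.9] (array([ 445.4, -330.4]), array([40.8, 38.6]), 72.0) 429
side square [ 608.2 -319. ] (array([ 608. , -319.1]), array([38. , 34.6]), 37.6) 349
side handle [477.9 183.4] (array([477.6, 182.8]), array([20.4, 48.3]), 9.2)
side hole [529.5 130.8] (array([529.4, 131.2]), array([35.8, 38.3]), 72.2) 145 2
side hole [549.9  43.4] (array([550.1,  43.5]), array([34.9, 35. ]), 15.8) 156 1
side block (array([537.5, 107.1]), array([167.9, 349. ]), 14.7) 33.56887895833423
base (array([540.9, 145.8]), array([202.1, 433.2]), 12.4)
```

View pics/crop.png

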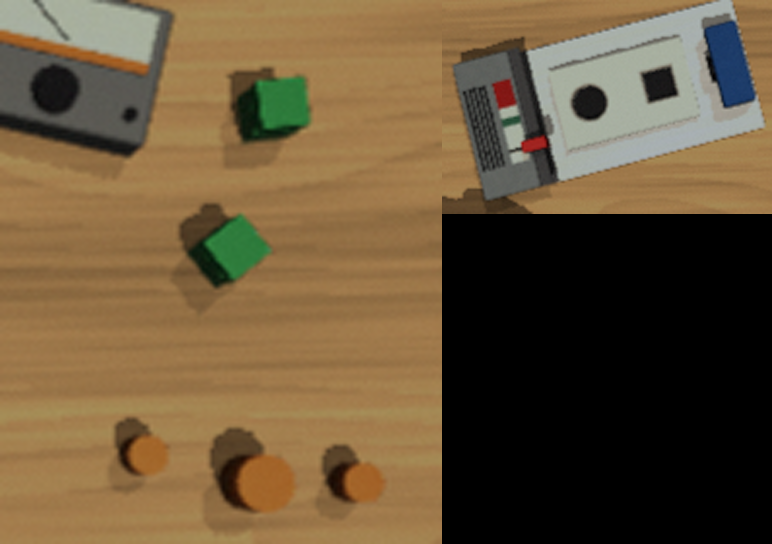

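The crop confirms it: big round cap at about (265,483) between two small ones, and the nearer green square at about (235,248), turned about 37°. Both cameras agree within 2 mm, and the nest spacing comes out at 90.0 mm. Nests are at (530,132) and (550.5,44), bench yaw is 13.1°, and the predicted handle matches the measured one. Moving to the round sample.

```bash
python3 -m inch '[{"az":10.3},{"az":10.3},{"az":10.3},{"az":10.3},{"az":10.2},{"ty":5,"tx":1},{"ty":5,"tx":1},{"ty":5,"tx":1},{"ty":5,"tx":1},{"ty":5,"tx":1},{"ty":5,"tx":1},{"ty":5,"tx":1}]'
cat >> h.py <<'E'
def go(x,y,z,yaw=None):
    "needed move in tool axes (cm, deg) from the measured pose"
    o=get_obs();R=cv2.Rodrigues(np.array(o['orientation']))[0];D=np.array([x,y,z])-o['ee_pos']
    a=np.degrees(np.arctan2(R[1,0],R[0,0]))
    print('t',round(o['t'],2),'pos',o['ee_pos'].round(1),'tilt',np.degrees(np.arccos(-R[2,2])).round(2),'yaw',a.round(2),'w',round(o['width'],1),'F',np.round(o['ft_force'],1))
    t=R.T@D/10
    if yaw is not None:
        daz=-((yaw-a+90)%180-90); r=np.radians(yaw);print(' daz',round(daz,2),'shift in target yaw axes',np.round([D[:2]@[np.cos(r),np.sin(r)]/10,D[:2]@[np.sin(r),-np.cos(r)]/10,-D[2]/10],2))
    print(' shift now',t.round(2))
E
python3 -c "
from h import *
go(446.3,-330.3,200,13.1)"
```

```text
t 0.9 pos [269.4 563.9 222.7] tilt 0.0 yaw 64.46 w 87.9 F [ 0.5  0.1 -0.5]
 daz 51.36 shift in target yaw axes [-3.04 91.1   2.27]
 shift now [-73.06  54.51   2.27]$[0]: bad value
```

```bash
python3 -m inch '[{"tx":0,"ty":0,"tz":0,"ax":0,"ay":0,"az":10.3,"jaw":1},{"tx":0,"ty":0,"tz":0,"ax":0,"ay":0,"az":10.3,"jaw":1},{"tx":0,"ty":0,"tz":0,"ax":0,"ay":0,"az":10.3,"jaw":1},{"tx":0,"ty":0,"tz":0,"ax":0,"ay":0,"az":10.3,"jaw":1},{"tx":0,"ty":0,"tz":0,"ax":0,"ay":0,"az":10.2,"jaw":1},{"tx":1,"ty":5,"tz":0,"ax":0,"ay":0,"az":0,"jaw":1},{"tx":1,"ty":5,"tz":0,"ax":0,"ay":0,"az":0,"jaw":1},{"tx":1,"ty":5,"tz":0,"ax":0,"ay":0,"az":0,"jaw":1},{"tx":1,"ty":5,"tz":0,"ax":0,"ay":0,"az":0,"jaw":1},{"tx":1,"ty":5,"tz":0,"ax":0,"ay":0,"az":0,"jaw":1},{"tx":1,"ty":5,"tz":0,"ax":0,"ay":0,"az":0,"jaw":1},{"tx":1,"ty":5,"tz":0,"ax":0,"ay":0,"az":0,"jaw":1}]'
python3 -c "
from h import *
go(446.3,-330.3,200,13.1)"
```

```text
t: 2.4
ee_pos: [417.4, 237.4, 223.0]
orientation: [-3.121, -0.358, -0.001]
ft_force: [0.5, 1.0, 0.3]
width: 88.0
t 2.4 pos [417.4 237.4 223. ] tilt 0.05 yaw 13.07 w 88.0 F [0.5 1.  0.3]
 daz -0.03 shift in target yaw axes [-10.05  55.94   2.3 ]
 shift now [-10.02  55.95   2.28]
```

```bash
python3 -m inch '[{"tx":-0.84,"ty":4.66,"tz":0.2,"ax":0,"ay":0,"az":0,"jaw":1},{"tx":-0.84,"ty":4.66,"tz":0.2,"ax":0,"ay":0,"az":0,"jaw":1},{"tx":-0.84,"ty":4.66,"tz":0.2,"ax":0,"ay":0,"az":0,"jaw":1},{"tx":-0.84,"ty":4.66,"tz":0.2,"ax":0,"ay":0,"az":0,"jaw":1},{"tx":-0.84,"ty":4.66,"tz":0.2,"ax":0,"ay":0,"az":0,"jaw":1},{"tx":-0.84,"ty":4.66,"tz":0.2,"ax":0,"ay":0,"az":0,"jaw":1},{"tx":-0.84,"ty":4.66,"tz":0.2,"ax":0,"ay":0,"az":0,"jaw":1},{"tx":-0.84,"ty":4.66,"tz":0.2,"ax":0,"ay":0,"az":0,"jaw":1},{"tx":-0.84,"ty":4.66,"tz":0.2,"ax":0,"ay":0,"az":0,"jaw":1},{"tx":-0.84,"ty":4.66,"tz":0.2,"ax":0,"ay":0,"az":0,"jaw":1},{"tx":-0.84,"ty":4.66,"tz":0.2,"ax":0,"ay":0,"az":0,"jaw":1},{"tx":-0.81,"ty":4.69,"tz":0.1,"ax":0,"ay":0,"az":0,"jaw":1}]'
python3 -c "
from h import *
go(446.3,-330.3,29,13.1)"
```

```text
t: 3.9
ee_pos: [445.1, -330.6, 199.7]
orientation: [3.121, 0.357, 0.0]
ft_force: [1.5, 0.3, -0.2]
width: 88.0
t 3.9 pos [ 445.1 -330.6  199.7] tilt 0.01 yaw 13.04 w 88.0 F [ 1.5  0.3 -0.2]
 daz -0.06 shift in target yaw axes [ 1.200e-01 -1.000e-02  1.707e+01]
 shift now [ 1.200e-01 -1.000e-02  1.707e+01]
```

```bash
python3 -m inch '[{"tx":0.12,"ty":0,"tz":4,"ax":0,"ay":0,"az":0,"jaw":1},{"tx":0,"ty":0,"tz":4,"ax":0,"ay":0,"az":0,"jaw":1},{"tx":0,"ty":0,"tz":4,"ax":0,"ay":0,"az":0,"jaw":1},{"tx":0,"ty":0,"tz":3,"ax":0,"ay":0,"az":0,"jaw":1},{"tx":0,"ty":0,"tz":2.05,"ax":0,"ay":0,"az":0,"jaw":1},{"tx":0,"ty":0,"tz":0,"ax":0,"ay":0,"az":0,"jaw":0.5},{"tx":0,"ty":0,"tz":0,"ax":0,"ay":0,"az":0,"jaw":0.3},{"tx":0,"ty":0,"tz":0,"ax":0,"ay":0,"az":0,"jaw":0.3},{"tx":0,"ty":0,"tz":0,"ax":0,"ay":0,"az":0,"jaw":0.3},{"tx":0,"ty":0,"tz":0,"ax":0,"ay":0,"az":0,"jaw":0.3},{"tx":0,"ty":0,"tz":0,"ax":0,"ay":0,"az":0,"jaw":0.3},{"tx":0,"ty":0,"tz":0,"ax":0,"ay":0,"az":0,"jaw":0.3}]'
python3 -c "
from h import *
go(530.1,131.9,200,13.1)"
```

```text
t: 5.4
ee_pos: [446.6, -328.8, 29.6]
orientation: [3.121, 0.357, 0.0]
ft_force: [-1.0, 0.1, 5.3]
width: 39.5
t 5.4 pos [ 446.6 -328.8   29.6] tilt 0.03 yaw 13.06 w 39.5 F [-1.   0.1  5.3]
 daz -0.04 shift in target yaw axes [ 18.58 -42.98 -17.04]
 shift now [ 18.56 -42.99 -17.05]
```

```bash
python3 -m inch '[{"tx":0,"ty":0,"tz":-3,"ax":0,"ay":0,"az":0,"jaw":0.3},{"tx":0,"ty":0,"tz":-5,"ax":0,"ay":0,"az":0,"jaw":0.3},{"tx":0,"ty":0,"tz":-5,"ax":0,"ay":0,"az":0,"jaw":0.3},{"tx":1.5,"ty":-4,"tz":-4,"ax":0,"ay":0,"az":0,"jaw":0.3},{"tx":2,"ty":-5,"tz":0,"ax":0,"ay":0,"az":0,"jaw":0.3},{"tx":2,"ty":-5,"tz":0,"ax":0,"ay":0,"az":0,"jaw":0.3},{"tx":2,"ty":-5,"tz":0,"ax":0,"ay":0,"az":0,"jaw":0.3},{"tx":2,"ty":-5,"tz":0,"ax":0,"ay":0,"az":0,"jaw":0.3},{"tx":2,"ty":-5,"tz":0,"ax":0,"ay":0,"az":0,"jaw":0.3},{"tx":2,"ty":-5,"tz":0,"ax":0,"ay":0,"az":0,"jaw":0.3},{"tx":2,"ty":-5,"tz":0,"ax":0,"ay":0,"az":0,"jaw":0.3},{"tx":2,"ty":-3.5,"tz":0,"ax":0,"ay":0,"az":0,"jaw":0.3}]'
python3 -c "
from h import *
go(530.1,131.9,70,13.1)"
```

```text
t: 6.9
ee_pos: [520.3, 127.0, 198.8]
orientation: [-3.121, -0.359, 0.001]
ft_force: [0.5, -0.2, -2.4]
width: 39.7
t 6.9 pos [520.3 127.  198.8] tilt 0.05 yaw 13.13 w 39.7 F [ 0.5 -0.2 -2.4]
 daz 0.03 shift in target yaw axes [ 1.06 -0.26 12.88]
 shift now [ 1.07 -0.25 12.88]
```

```bash
python3 -m inch '[{"tx":0.6,"ty":-0.2,"tz":3,"ax":0,"ay":0,"az":0,"jaw":0.3},{"tx":0.45,"ty":-0.05,"tz":4,"ax":0,"ay":0,"az":0,"jaw":0.3},{"tx":0,"ty":0,"tz":3.4,"ax":0,"ay":0,"az":0,"jaw":0.3},{"tx":0,"ty":0,"tz":2,"ax":0,"ay":0,"az":0,"jaw":0.3},{"tx":0,"ty":0,"tz":0,"ax":0,"ay":0,"az":0,"jaw":0.3},{"tx":0,"ty":0,"tz":0,"ax":0,"ay":0,"az":0,"jaw":0.3}]'
python3 - <<'E'
from h import *
go(530.1,131.9,70,13.1)
im,d=viewer.get_image('side');W=cloud('side',d)
for m in masks_of('side','round_sample'):
    z=W[m['pixels']];z=z[~np.isnan(z[:,0])];print(round(m['score'],2),m['location'],np.median(z,0).round(1),np.percentile(z,[2,98],axis=0).round(1))
C=im[170:290,220:380];save('s1.png',cv2.resize(C,None,fx=4.5,fy=4.5,interpolation=2))
E
```

```text
t: 7.65
ee_pos: [530.9, 129.7, 75.7]
orientation: [-3.121, -0.357, -0.001]
ft_force: [-0.5, 0.1, -1.4]
width: 39.6
t 7.65 pos [530.9 129.7  75.7] tilt 0.03 yaw 13.05 w 39.6 F [-0.5  0.1 -1.4]
 daz -0.05 shift in target yaw axes [-0.03 -0.23  0.57]
 shift now [-0.03 -0.23  0.57]
0.96 [287.9, 211.6] [530.1 114.4  96.2] [[514.  108.3  51. ]
 [547.2 144.5 113.8]]
0.89 [327.9, 449.8] [ 442.5 -406.2   45. ] [[ 4.304e+02 -4.157e+02  1.000e-01]
 [ 4.628e+02 -3.892e+02  4.820e+01]]
0.65 [310.0, 370.6] [ 465.7 -260.5   44.2] [[ 454.1 -267.2    6.7]
 [ 479.  -242.1   48.8]]
```

View pics/s1.png

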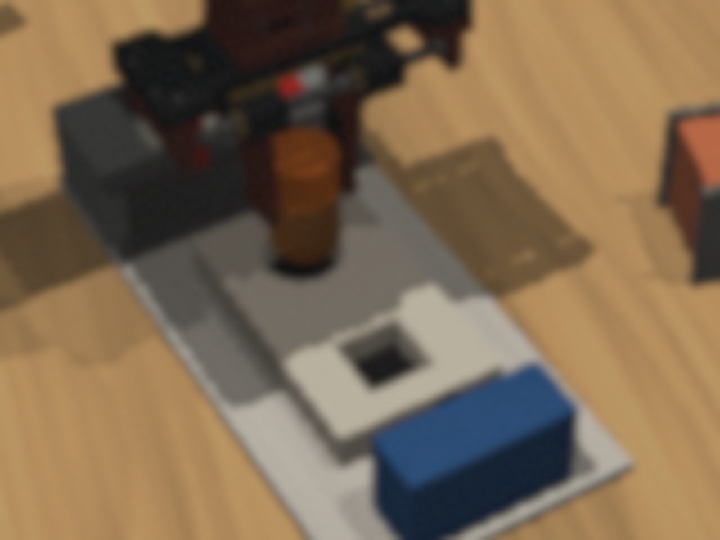

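The held sample hangs over the round nest, with the hole's dark edge at about (303,265) in the crop just below its base. I'll fit the cylinder axis numerically.

Run:
```python
from h import *
from scipy.optimize import least_squares
im,d=viewer.get_image('side');W=cloud('side',d)
m=masks_of('side','round_sample')[0]['pixels'];m=cv2.erode(m.astype(np.uint8),np.ones((3,3)))>0
z=W[m];z=z[~np.isnan(z[:,0])]
s=z[(z[:,2]<105)]
r=least_squares(lambda c:np.hypot(s[:,0]-c[0],s[:,1]-c[1])-20,[530,132],loss='soft_l1');print('side fit',r.x.round(1),abs(r.fun).mean(),len(s))
t=z[z[:,2]>107];print('top face',np.median(t,0),t.mean(0),len(t))
go(530.1,131.9,70,13.1)
```

```text
side fit [ 460.9 -279.5] 5.727001175952971 231
top face [nan nan nan] [nan nan nan] 0
t 7.85 pos [531.2 129.8  76.2] tilt 0.1 yaw 13.05 w 39.4 F [ 0.   0.1 -2.1]
 daz -0.05 shift in target yaw axes [-0.06 -0.23  0.62]
 shift now [-0.06 -0.23  0.62]
  return _methods._mean(a, axis=axis, dtype=dtype,
  ret = um.true_divide(
<stdin>:8: RuntimeWarning: Mean of empty slice.
```

Run:
```python
from h import *
from scipy.optimize import least_squares
im,d=viewer.get_image('side');W=cloud('side',d);h=cv2.cvtColor(im,cv2.COLOR_RGB2HSV)
m=(h[...,0]<16)&(h[...,0]>6)&(h[...,1]>180)&(h[...,2]>70)&(np.hypot(W[...,0]-531,W[...,1]-130)<30)&(W[...,2]>45)
m=cv2.erode(m.astype(np.uint8),np.ones((2,2)))>0
z=W[m];print(len(z),np.percentile(z,[2,98],axis=0).round(1))
s=z[(z[:,2]<104)]
r=least_squares(lambda c:np.hypot(s[:,0]-c[0],s[:,1]-c[1])-20,[530,132],loss='soft_l1');print('side fit',r.x.round(1),abs(r.fun).mean(),len(s))
t=z[z[:,2]>108];print('top face',np.median(t,0).round(1),t.mean(0).round(1),len(t))
# outline of held sample vs model at candidate axis: column centre at several heights
v,u=np.where(m);
for zz in (65,80,95):
    row=int(round(proj('side',[531,112,zz])[0,1]));us=u[v==row];q=onplane('side',[[(us.min()+us.max())/2,row]],zz)
    print(zz,us.min(),us.max(),'ray at',(531,131),proj('side',[531,131,zz]).round(1))
```

```text
183 [[519.6 109.2  85.9]
 [547.7 137.4 114.6]]
side fit [531.1 130.3] 0.8305750072258469 60
top face [532.2 122.7 111.9] [532.7 123.3 112. ] 110Traceback (most recent call last):
  File "<stdin>", line 13, in <module>
    return umr_minimum(a, axis, None, out, keepdims, initial, where)
ValueError: zero-size array to reduction operation minimum which has no identity
```

Cylinder axis fit is (531.1,130.3), which matches the TCP, so the sample is centred in the jaws. Correct by about (-0.8,-1.5) mm in the tool axes, then insert gently.

```bash
python3 -m inch '[{"tx":-0.08,"ty":-0.15,"tz":0,"ax":0,"ay":0,"az":0,"jaw":0.3},{"tx":0,"ty":0,"tz":0.8,"ax":0,"ay":0,"az":0,"jaw":0.3},{"tx":0,"ty":0,"tz":0.7,"ax":0,"ay":0,"az":0,"jaw":0.3},{"tx":0,"ty":0,"tz":0.6,"ax":0,"ay":0,"az":0,"jaw":0.3},{"tx":0,"ty":0,"tz":0,"ax":0,"ay":0,"az":0,"jaw":0.3}]'
python3 -c "
from h import *
go(530.1,131.9,42.6,13.1)"
```

```text
t: 8.52
ee_pos: [529.6, 131.8, 53.4]
orientation: [-3.12, -0.356, -0.001]
ft_force: [1.9, 5.7, -4.8]
width: 39.8
t 8.53 pos [529.6 131.8  53.4] tilt 0.07 yaw 13.03 w 39.8 F [ 1.9  5.7 -4.8]
 daz -0.07 shift in target yaw axes [0.05 0.   1.08]
 shift now [0.05 0.   1.08]
```

```bash
python3 -m inch '[{"tx":0,"ty":-0.07,"tz":0.3,"ax":0,"ay":0,"az":0,"jaw":0.3},{"tx":0,"ty":0,"tz":0.4,"ax":0,"ay":0,"az":0,"jaw":0.3},{"tx":0,"ty":0,"tz":0.3,"ax":0,"ay":0,"az":0,"jaw":0.3},{"tx":0,"ty":0,"tz":0,"ax":0,"ay":0,"az":0,"jaw":0.3}]'
python3 -c "
from h import *
go(530.1,131.9,42.6,13.1)"
```

```text
t: 9.02
ee_pos: [529.4, 131.9, 43.7]
orientation: [-3.121, -0.357, -0.001]
ft_force: [1.4, 5.3, -4.1]
width: 39.3
t 9.03 pos [529.4 131.9  43.7] tilt 0.03 yaw 13.05 w 39.3 F [ 1.4  5.3 -4.1]
 daz -0.05 shift in target yaw axes [0.07 0.01 0.11]
 shift now [0.07 0.01 0.11]
```

```bash
python3 -m inch '[{"tx":0,"ty":0,"tz":0.1,"ax":0,"ay":0,"az":0,"jaw":0.3},{"tx":0,"ty":0,"tz":0,"ax":0,"ay":0,"az":0,"jaw":0.6},{"tx":0,"ty":0,"tz":0,"ax":0,"ay":0,"az":0,"jaw":1},{"tx":0,"ty":0,"tz":0,"ax":0,"ay":0,"az":0,"jaw":1},{"tx":0,"ty":0,"tz":0,"ax":0,"ay":0,"az":0,"jaw":1},{"tx":0,"ty":0,"tz":-2,"ax":0,"ay":0,"az":0,"jaw":1},{"tx":0,"ty":0,"tz":-4,"ax":0,"ay":0,"az":0,"jaw":1},{"tx":0,"ty":0,"tz":-5,"ax":0,"ay":0,"az":0,"jaw":1},{"tx":0,"ty":0,"tz":-5,"ax":0,"ay":0,"az":0,"jaw":1},{"tx":0,"ty":3,"tz":0,"ax":0,"ay":0,"az":0,"jaw":1},{"tx":0,"ty":5,"tz":0,"ax":0,"ay":0,"az":0,"jaw":1},{"tx":0,"ty":5,"tz":0,"ax":0,"ay":0,"az":0,"jaw":1}]'
python3 - <<'E'
from h import *
go(609.2,-318.4,200,37)
for n in ('side','top'):
    im,d=viewer.get_image(n);W=cloud(n,d)
    s=W[(np.hypot(W[...,0]-530,W[...,1]-132)<26)&(W[...,2]>60)];print(n,len(s),np.percentile(s[:,2],[50,98]).round(1) if len(s) else '')
    t=s[abs(s[:,2]-78)<5];print(t.mean(0).round(1))
E
```

```text
t: 10.52
ee_pos: [558.8, 3.9, 203.6]
orientation: [3.121, 0.359, 0.001]
ft_force: [-0.5, 0.4, 0.6]
width: 88.2
t 10.53 pos [558.8   3.9 203.6] tilt 0.04 yaw 13.12 w 88.2 F [-0.5  0.4  0.6]
 daz -23.88 shift in target yaw axes [-15.37  28.77   0.36]
 shift now [-2.41 32.53  0.36]
side 200 [77.7 81.2]
[526.3 128.1  78.3]
top 235 [78.  83.5]
[530.  129.5  78. ]
```

Round sample is seated, with its top at 78 mm as it should be. On to the square one.

```bash
python3 -m inch '[{"tx":0,"ty":0,"tz":0,"ax":0,"ay":0,"az":-8,"jaw":1},{"tx":0,"ty":0,"tz":0,"ax":0,"ay":0,"az":-8,"jaw":1},{"tx":0,"ty":0,"tz":0,"ax":0,"ay":0,"az":-7.9,"jaw":1},{"tx":-1.92,"ty":3.6,"tz":0,"ax":0,"ay":0,"az":0,"jaw":1},{"tx":-1.92,"ty":3.6,"tz":0,"ax":0,"ay":0,"az":0,"jaw":1},{"tx":-1.92,"ty":3.6,"tz":0,"ax":0,"ay":0,"az":0,"jaw":1},{"tx":-1.92,"ty":3.6,"tz":0,"ax":0,"ay":0,"az":0,"jaw":1},{"tx":-1.92,"ty":3.6,"tz":0,"ax":0,"ay":0,"az":0,"jaw":1},{"tx":-1.92,"ty":3.6,"tz":0,"ax":0,"ay":0,"az":0,"jaw":1},{"tx":-1.92,"ty":3.6,"tz":0,"ax":0,"ay":0,"az":0,"jaw":1},{"tx":-1.92,"ty":3.6,"tz":0,"ax":0,"ay":0,"az":0,"jaw":1},{"tx":0,"ty":0,"tz":0,"ax":0,"ay":0,"az":0,"jaw":1}]'
python3 -c "
from h import *
go(609.2,-318.4,29,37)"
```

```text
t: 12.12
ee_pos: [609.1, -319.2, 202.7]
orientation: [2.981, 0.992, -0.0]
ft_force: [-0.0, 0.1, 0.1]
width: 87.9
t 12.12 pos [ 609.1 -319.2  202.7] tilt 0.01 yaw 36.82 w 87.9 F [-0.   0.1  0.1]
 daz -0.18 shift in target yaw axes [ 0.06 -0.06 17.37]
 shift now [ 0.06 -0.07 17.37]
```

```bash
python3 -m inch '[{"tx":0.06,"ty":-0.06,"tz":4,"ax":0,"ay":0,"az":0,"jaw":1},{"tx":0,"ty":0,"tz":4,"ax":0,"ay":0,"az":0,"jaw":1},{"tx":0,"ty":0,"tz":4,"ax":0,"ay":0,"az":0,"jaw":1},{"tx":0,"ty":0,"tz":3,"ax":0,"ay":0,"az":0,"jaw":1},{"tx":0,"ty":0,"tz":2.35,"ax":0,"ay":0,"az":0,"jaw":1},{"tx":0,"ty":0,"tz":0,"ax":0,"ay":0,"az":0,"jaw":0.5},{"tx":0,"ty":0,"tz":0,"ax":0,"ay":0,"az":0,"jaw":0.25},{"tx":0,"ty":0,"tz":0,"ax":0,"ay":0,"az":0,"jaw":0.25},{"tx":0,"ty":0,"tz":0,"ax":0,"ay":0,"az":0,"jaw":0.25},{"tx":0,"ty":0,"tz":0,"ax":0,"ay":0,"az":0,"jaw":0.25},{"tx":0,"ty":0,"tz":0,"ax":0,"ay":0,"az":0,"jaw":0.25},{"tx":0,"ty":0,"tz":0,"ax":0,"ay":0,"az":0,"jaw":0.25}]'
python3 -c "
from h import *
go(550.5,44.2,200,13.1)"
```

```text
t: 13.62
ee_pos: [609.2, -316.8, 30.0]
orientation: [2.979, 0.996, 0.0]
ft_force: [-0.9, 0.3, 2.6]
width: 33.9
t 13.62 pos [ 609.2 -316.8   30. ] tilt 0.02 yaw 36.96 w 33.9 F [-0.9  0.3  2.6]
 daz 23.86 shift in target yaw axes [  2.46 -36.49 -17.  ]
 shift now [ 17.01 -32.37 -17.01]
```

```bash
python3 -m inch '[{"tx":0,"ty":0,"tz":-3,"ax":0,"ay":0,"az":0,"jaw":0.25},{"tx":0,"ty":0,"tz":-5,"ax":0,"ay":0,"az":8,"jaw":0.25},{"tx":0,"ty":0,"tz":-5,"ax":0,"ay":0,"az":8,"jaw":0.25},{"tx":0,"ty":0,"tz":-4,"ax":0,"ay":0,"az":7.9,"jaw":0.25},{"tx":0.3,"ty":-4.5,"tz":0,"ax":0,"ay":0,"az":0,"jaw":0.25},{"tx":0.3,"ty":-4.6,"tz":0,"ax":0,"ay":0,"az":0,"jaw":0.25},{"tx":0.3,"ty":-4.6,"tz":0,"ax":0,"ay":0,"az":0,"jaw":0.25},{"tx":0.3,"ty":-4.6,"tz":0,"ax":0,"ay":0,"az":0,"jaw":0.25},{"tx":0.3,"ty":-4.6,"tz":0,"ax":0,"ay":0,"az":0,"jaw":0.25},{"tx":0.3,"ty":-4.6,"tz":0,"ax":0,"ay":0,"az":0,"jaw":0.25},{"tx":0.3,"ty":-4.5,"tz":0,"ax":0,"ay":0,"az":0,"jaw":0.25},{"tx":0.3,"ty":-4.5,"tz":0,"ax":0,"ay":0,"az":0,"jaw":0.25}]'
python3 -c "
from h import *
go(550.5,44.2,77,13.1)"
```

```text
t: 15.12
ee_pos: [549.4, 45.7, 199.4]
orientation: [-3.121, -0.357, 0.001]
ft_force: [0.7, 0.3, -1.5]
width: 33.9
t 15.12 pos [549.4  45.7 199.4] tilt 0.03 yaw 13.05 w 33.9 F [ 0.7  0.3 -1.5]
 daz -0.05 shift in target yaw axes [ 0.07  0.18 12.24]
 shift now [ 0.08  0.18 12.24]
```

```bash
python3 -m inch '[{"tx":0.05,"ty":0.15,"tz":4,"ax":0,"ay":0,"az":0,"jaw":0.25},{"tx":0,"ty":0,"tz":4,"ax":0,"ay":0,"az":0,"jaw":0.25},{"tx":0,"ty":0,"tz":3,"ax":0,"ay":0,"az":0,"jaw":0.25},{"tx":0,"ty":0,"tz":1.2,"ax":0,"ay":0,"az":0,"jaw":0.25},{"tx":0,"ty":0,"tz":0,"ax":0,"ay":0,"az":0,"jaw":0.25},{"tx":0,"ty":0,"tz":0,"ax":0,"ay":0,"az":0,"jaw":0.25}]'
python3 - <<'E'
from h import *
go(550.1,44.3,77,13.1)
im,d=viewer.get_image('side');W=cloud('side',d);h=cv2.cvtColor(im,cv2.COLOR_RGB2HSV)
o=get_obs()['ee_pos'];a=np.radians(13.1);bx=np.array([np.cos(a),np.sin(a)]);by=np.array([-np.sin(a),np.cos(a)])
m=(h[...,0]>45)&(h[...,0]<85)&(h[...,1]>110)&(np.hypot(W[...,0]-o[0],W[...,1]-o[1])<32)&(W[...,2]>45)
q=W[m];L=np.stack([(q[:,:2]-o[:2])@bx,(q[:,:2]-o[:2])@by,q[:,2]],-1)
f=L[(L[:,2]<104)&(L[:,1]<-8)]
print(len(q),len(f),'top z',np.percentile(q[:,2],98).round(1),'front face y (want -17) median',np.median(f[:,1]).round(1),'slope dy/dx',np.polyfit(f[:,0],f[:,1],1).round(3),'x range',np.percentile(f[:,0],[1,99]).round(1))
save('s2.png',cv2.resize(im[170:290,220:380],None,fx=4.5,fy=4.5,interpolation=2))
E
```

```text
t: 15.88
ee_pos: [551.8, 43.0, 78.8]
orientation: [3.121, 0.357, 0.003]
ft_force: [-0.4, -0.3, -1.3]
width: 33.8
t 15.88 pos [551.8  43.   78.8] tilt 0.1 yaw 13.05 w 33.8 F [-0.4 -0.3 -1.3]
 daz -0.05 shift in target yaw axes [-0.13 -0.17  0.18]
 shift now [-0.13 -0.17  0.18]
223 69 top z 116.9 front face y (want -17) median -17.1 slope dy/dx [ 9.0000e-03 -1.7237e+01] x range [-16.9  15.6]
```

View pics/s2.png

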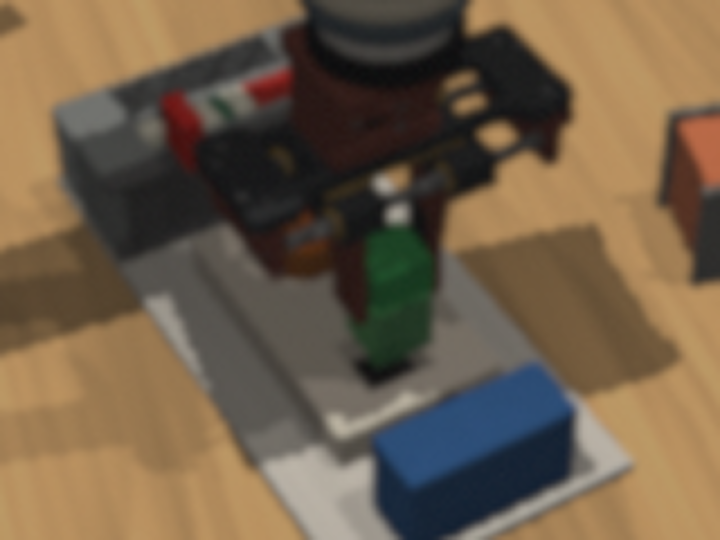

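The square sample hangs just above its nest (dark edge at about (385,370) in the crop), is centred in the jaws and is aligned to within 0.5°. Correct (-1.3,-1.7) mm and insert.

```bash
python3 -m inch '[{"tx":-0.13,"ty":-0.17,"tz":0,"ax":0,"ay":0,"az":0,"jaw":0.25},{"tx":0,"ty":0,"tz":0.9,"ax":0,"ay":0,"az":0,"jaw":0.25},{"tx":0,"ty":0,"tz":0.9,"ax":0,"ay":0,"az":0,"jaw":0.25},{"tx":0,"ty":0,"tz":0.6,"ax":0,"ay":0,"az":0,"jaw":0.25},{"tx":0,"ty":0,"tz":0,"ax":0,"ay":0,"az":0,"jaw":0.25}]'
python3 -c "
from h import *
go(550.1,44.3,43,13.1)"
```

```text
t: 16.55
ee_pos: [548.7, 44.3, 52.8]
orientation: [-3.121, -0.357, 0.002]
ft_force: [0.4, -0.3, -1.5]
width: 33.5
t 16.55 pos [548.7  44.3  52.8] tilt 0.09 yaw 13.06 w 33.5 F [ 0.4 -0.3 -1.5]
 daz -0.04 shift in target yaw axes [0.14 0.03 0.98]
 shift now [0.14 0.03 0.98]
```

No contact. Going on down.

```bash
python3 -m inch '[{"tx":0.06,"ty":0,"tz":0.4,"ax":0,"ay":0,"az":0,"jaw":0.25},{"tx":0,"ty":0,"tz":0.4,"ax":0,"ay":0,"az":0,"jaw":0.25},{"tx":0,"ty":0,"tz":0.15,"ax":0,"ay":0,"az":0,"jaw":0.25},{"tx":0,"ty":0,"tz":0,"ax":0,"ay":0,"az":0,"jaw":0.25}]'
python3 -c "
from h import *
go(550.1,44.3,43,13.1)"
```

```text
t: 17.05
ee_pos: [549.8, 44.5, 44.1]
orientation: [-3.121, -0.357, 0.0]
ft_force: [0.6, 0.2, -2.1]
width: 33.8
t 17.05 pos [549.8  44.5  44.1] tilt 0.01 yaw 13.06 w 33.8 F [ 0.6  0.2 -2.1]
 daz -0.04 shift in target yaw axes [0.03 0.03 0.11]
 shift now [0.03 0.03 0.11]
```

```bash
python3 -m inch '[{"tx":0,"ty":0,"tz":0.1,"ax":0,"ay":0,"az":0,"jaw":0.25},{"tx":0,"ty":0,"tz":0,"ax":0,"ay":0,"az":0,"jaw":0.6},{"tx":0,"ty":0,"tz":0,"ax":0,"ay":0,"az":0,"jaw":1},{"tx":0,"ty":0,"tz":0,"ax":0,"ay":0,"az":0,"jaw":1},{"tx":0,"ty":0,"tz":0,"ax":0,"ay":0,"az":0,"jaw":1},{"tx":0,"ty":0,"tz":-2,"ax":0,"ay":0,"az":0,"jaw":1},{"tx":0,"ty":0,"tz":-4,"ax":0,"ay":0,"az":0,"jaw":1},{"tx":0,"ty":0,"tz":-5,"ax":0,"ay":0,"az":0,"jaw":1},{"tx":0,"ty":0,"tz":-5,"ax":0,"ay":0,"az":0,"jaw":1},{"tx":-5,"ty":0,"tz":0,"ax":0,"ay":0,"az":0,"jaw":1},{"tx":-5,"ty":0,"tz":0,"ax":0,"ay":0,"az":0,"jaw":1},{"tx":-5,"ty":0,"tz":0,"ax":0,"ay":0,"az":0,"jaw":1}]'
python3 - <<'E'
from h import *
go(480.2,191,200,13.1)
for n in ('side','top'):
    im,d=viewer.get_image(n);W=cloud(n,d);save(n+'_p.png',im)
    for p in ((530,132),(550,44.3)):
        s=W[(np.hypot(W[...,0]-p[0],W[...,1]-p[1])<28)&(abs(W[...,2]-78)<4)];print(n,len(s),'top of sample, rel. nest',(s.mean(0)-[*p,78]).round(1) if len(s) else '',rect(s[:,:2]) if len(s) else '')
    s=W[(np.hypot(W[...,0]-480,W[...,1]-191)<40)&(abs(W[...,2]-100)<6)];print('handle',s.mean(0).round(1) if len(s) else '')
A=cv2.imread('pics/side_p.png')[170:290,220:380];cv2.imwrite('pics/p3.png',cv2.resize(A,None,fx=4.5,fy=4.5,interpolation=2))
E
```

```text
t: 18.55
ee_pos: [402.2, 10.4, 203.3]
orientation: [3.121, 0.358, 0.001]
ft_force: [0.4, -0.2, 0.1]
width: 87.7
t 18.55 pos [402.2  10.4 203.3] tilt 0.03 yaw 13.07 w 87.7 F [ 0.4 -0.2  0.1]
 daz -0.03 shift in target yaw axes [ 11.7  -15.83   0.33]
 shift now [ 11.69 -15.83   0.33]
side 156 top of sample, rel. nest [-0.9 -2.7  0.3] (array([530.8, 131.2]), array([41.3, 37.3]), 52.7)
side 174 top of sample, rel. nest [-0.2 -2.3  0.2] (array([549.9,  42.9]), array([34.8, 36.7]), 12.1)
handle 
top 193 top of sample, rel. nest [-0.1 -1.9  0.2] (array([530.1, 129.4]), array([37.8, 37.3]), 87.4)
top 175 top of sample, rel. nest [ 1.  -1.3  0.4] (array([550.9,  42.9]), array([34. , 33.4]), 12.3)
handle [480.9 190.7 102.3]
```

View pics/p3.png

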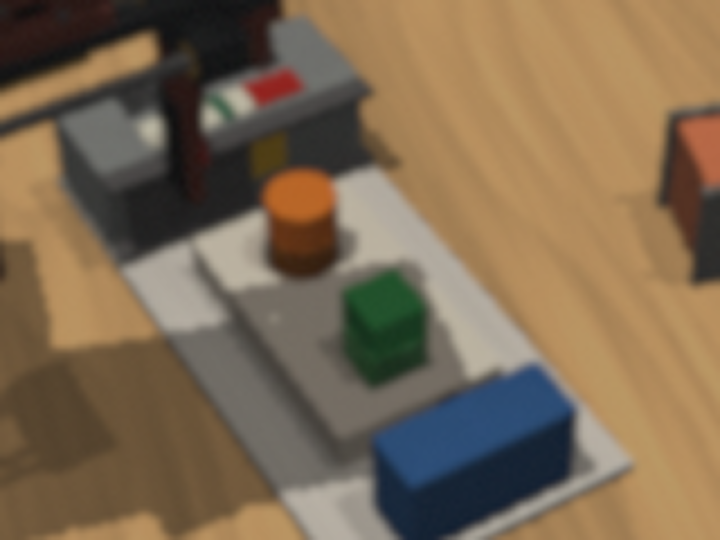

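The picture shows both samples standing upright and fully seated: orange at about (300,195), green at about (385,310), tops at 78 mm. The handle is still closed. Going to the handle.

```bash
python3 -m inch '[{"tx":2.9,"ty":-4,"tz":0,"ax":0,"ay":0,"az":0,"jaw":1},{"tx":2.9,"ty":-4,"tz":0,"ax":0,"ay":0,"az":0,"jaw":1},{"tx":2.9,"ty":-4,"tz":0,"ax":0,"ay":0,"az":0,"jaw":1},{"tx":3,"ty":-3.8,"tz":0,"ax":0,"ay":0,"az":0,"jaw":1},{"tx":0,"ty":0,"tz":3,"ax":0,"ay":0,"az":0,"jaw":1},{"tx":0,"ty":0,"tz":3,"ax":0,"ay":0,"az":0,"jaw":1},{"tx":0,"ty":0,"tz":0,"ax":0,"ay":0,"az":0,"jaw":1},{"tx":0,"ty":0,"tz":0,"ax":0,"ay":0,"az":0,"jaw":1}]'
python3 -c "
from h import *
go(480.5,191,78,13.1)"
```

```text
t: 19.65
ee_pos: [482.9, 191.3, 143.9]
orientation: [-3.121, -0.357, -0.002]
ft_force: [0.6, 0.1, -0.1]
width: 87.6
t 19.65 pos [482.9 191.3 143.9] tilt 0.06 yaw 13.05 w 87.6 F [ 0.6  0.1 -0.1]
 daz -0.05 shift in target yaw axes [-0.24 -0.03  6.59]
 shift now [-0.25 -0.03  6.59]
```

```bash
python3 -m inch '[{"tx":-0.2,"ty":0,"tz":3,"ax":0,"ay":0,"az":0,"jaw":1},{"tx":0,"ty":0,"tz":2.5,"ax":0,"ay":0,"az":0,"jaw":1},{"tx":0,"ty":0,"tz":1.05,"ax":0,"ay":0,"az":0,"jaw":1},{"tx":0,"ty":0,"tz":0,"ax":0,"ay":0,"az":0,"jaw":0.5},{"tx":0,"ty":0,"tz":0,"ax":0,"ay":0,"az":0,"jaw":0.2},{"tx":0,"ty":0,"tz":0,"ax":0,"ay":0,"az":0,"jaw":0},{"tx":0,"ty":0,"tz":0,"ax":0,"ay":0,"az":0,"jaw":0},{"tx":0,"ty":0,"tz":0,"ax":0,"ay":0,"az":0,"jaw":0},{"tx":0,"ty":0,"tz":0,"ax":0,"ay":0,"az":0,"jaw":0},{"tx":0,"ty":0,"tz":0,"ax":0,"ay":0,"az":0,"jaw":0}]'
python3 -c "
from h import *
go(480.5+35*.974,191+35*.2266,78,13.1)"
```

```text
t: 20.9
ee_pos: [480.0, 190.5, 77.6]
orientation: [3.121, 0.357, -0.0]
ft_force: [0.0, 0.8, -0.5]
width: 21.7
t 20.9 pos [480.  190.5  77.6] tilt 0.01 yaw 13.06 w 21.7 F [ 0.   0.8 -0.5]
 daz -0.04 shift in target yaw axes [ 3.56 -0.04 -0.04]
 shift now [ 3.56 -0.04 -0.04]
```

```bash
python3 -m inch '[{"tx":0,"ty":0,"tz":0,"ax":0,"ay":0,"az":0,"jaw":0},{"tx":0,"ty":0,"tz":0,"ax":0,"ay":0,"az":0,"jaw":0},{"tx":0,"ty":0,"tz":0,"ax":0,"ay":0,"az":0,"jaw":0},{"tx":0,"ty":0,"tz":0,"ax":0,"ay":0,"az":0,"jaw":0},{"tx":0,"ty":0,"tz":0,"ax":0,"ay":0,"az":0,"jaw":0},{"tx":0,"ty":0,"tz":0,"ax":0,"ay":0,"az":0,"jaw":0}]'
python3 -c "
from h import *
go(480.5+35*.974,191+35*.2266,78,13.1)"
```

```text
t: 21.65
ee_pos: [480.3, 190.6, 77.7]
orientation: [-3.121, -0.357, -0.001]
ft_force: [4.1, 0.8, -4.2]
width: 13.7
t 21.65 pos [480.3 190.6  77.7] tilt 0.04 yaw 13.06 w 13.7 F [ 4.1  0.8 -4.2]
 daz -0.04 shift in target yaw axes [ 3.53 -0.04 -0.03]
 shift now [ 3.53 -0.04 -0.03]
```

Gripped at 13.7 mm, against a 14 mm tab. Slide 3 cm and check.

```bash
python3 -m inch '[{"tx":0.4,"ty":0,"tz":0,"ax":0,"ay":0,"az":0,"jaw":0},{"tx":0.5,"ty":0,"tz":0,"ax":0,"ay":0,"az":0,"jaw":0},{"tx":0.5,"ty":0,"tz":0,"ax":0,"ay":0,"az":0,"jaw":0},{"tx":0.5,"ty":0,"tz":0,"ax":0,"ay":0,"az":0,"jaw":0},{"tx":0.5,"ty":0,"tz":0,"ax":0,"ay":0,"az":0,"jaw":0},{"tx":0.4,"ty":0,"tz":0,"ax":0,"ay":0,"az":0,"jaw":0},{"tx":0.2,"ty":0,"tz":0,"ax":0,"ay":0,"az":0,"jaw":0},{"tx":0,"ty":0,"tz":0,"ax":0,"ay":0,"az":0,"jaw":0},{"tx":0,"ty":0,"tz":0,"ax":0,"ay":0,"az":0,"jaw":0}]'
python3 -c "
from h import *
go(480.3+35*.974,190.6+35*.2266,78,13.1)"
```

```text
t: 22.78
ee_pos: [508.5, 197.1, 77.6]
orientation: [3.121, 0.357, -0.003]
ft_force: [-6.4, -0.5, 5.4]
width: 13.6
t 22.77 pos [508.5 197.1  77.6] tilt 0.12 yaw 13.05 w 13.6 F [-6.4 -0.5  5.4]
 daz -0.05 shift in target yaw axes [ 0.6  -0.01 -0.04]
 shift now [ 0.6  -0.01 -0.04]
```

```bash
python3 -m inch '[{"tx":0.3,"ty":0,"tz":0,"ax":0,"ay":0,"az":0,"jaw":0},{"tx":0.3,"ty":0,"tz":0,"ax":0,"ay":0,"az":0,"jaw":0},{"tx":0,"ty":0,"tz":0,"ax":0,"ay":0,"az":0,"jaw":0},{"tx":0,"ty":0,"tz":0,"ax":0,"ay":0,"az":0,"jaw":0},{"tx":0,"ty":0,"tz":0,"ax":0,"ay":0,"az":0,"jaw":0},{"tx":0,"ty":0,"tz":0,"ax":0,"ay":0,"az":0,"jaw":0}]'
python3 - <<'E'
from h import *
go(480.3+35*.974,190.6+35*.2266,78,13.1)
for n in ('side','top'):
    im,d=viewer.get_image(n);W=cloud(n,d);save(n+'_e.png',im)
    for p in ((530,132),(550,44.3)):
        s=W[(np.hypot(W[...,0]-p[0],W[...,1]-p[1])<28)&(abs(W[...,2]-78)<4)];print(n,len(s),(s.mean(0)-[*p,78]).round(1) if len(s) else '')
A=cv2.imread('pics/side_e.png')[150:270,200:360];B=cv2.imread('pics/top_e.png')[200:320,180:340]
cv2.imwrite('pics/e.png',cv2.resize(np.hstack([A,B]),(800,300),interpolation=2))
E
```

```text
t: 23.52
ee_pos: [514.1, 198.4, 77.6]
orientation: [3.121, 0.357, -0.004]
ft_force: [-7.3, -1.5, 5.9]
width: 14.1
t 23.52 pos [514.1 198.4  77.6] tilt 0.14 yaw 13.05 w 14.1 F [-7.3 -1.5  5.9]
 daz -0.05 shift in target yaw axes [ 0.03 -0.   -0.04]
 shift now [ 0.03 -0.   -0.04]
side 159 [-1.  -2.5  0.3]
side 175 [-0.5 -2.3  0.3]
top 188 [ 0.4 -2.   0.1]
top 176 [ 0.5 -1.8  0.1]
```

View pics/e.png

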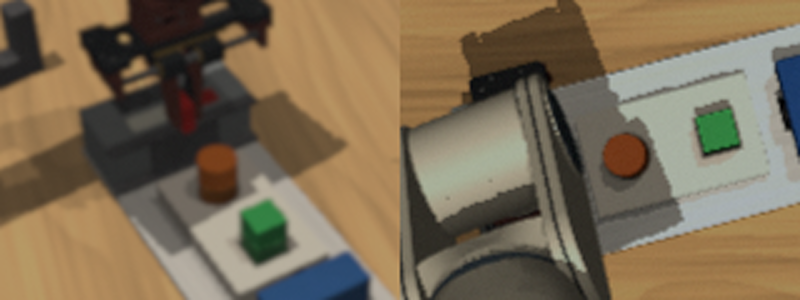

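The picture shows the jaws holding the red handle mid-scale at about (188,112), with both samples upright in their nests. TCP travel is about 34.7 mm, and the spring force of 7.45 N matches the 7.5 N expected at half travel. Handing in.

```bash
python3 -c "
from workcell import ctrl
print(ctrl.close_job())"
```

```text
the job is handed in; nothing more can be done
None
```

I put both samples in their nests and let go of them with the shutter closed. I then slid the shutter to half open and handed the job in at about 23.6 s, still gripping it. No verdict was reported.

**Samples:** both cap tops read 78 mm, which is what fully seated samples should show. The camera centres came out about 2 mm off the nest centres in y. That is about the calibration error and the play in the nests, and inside the 5 mm limit.

**Shutter:** arm travel came to about 34.7 mm against the 35 mm target. The spring force of about 7.45 N fits the 7.5 N expected at half open, and the jaws hold the tab at about 14 mm. The gripper hid the pointer and green mark, so I judged the position from travel and force alone.

**Bystanders:** I kept well clear of the multimeter, coil and iron core, but did not measure their positions again at the end.

**Slip-ups:** the first move was refused because the rows lacked some keys. One fit locked onto a look-alike round sample, so I redid it. Neither moved anything.

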